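# Find the hidden catch of the till box

## Robot

A 6-joint arm with a two-finger parallel gripper is mounted at the origin on a cart in front of the work surface, level with it; the furniture and walls round the work are solid. World frame = base frame: x ahead of the robot, y to its left, z up, the work surface at z = 0. Lengths are in mm, angles in degrees, forces in N, time in s.
With the tool pointing down it reaches from about 350 to 850 mm from the base axis. Payload 8.1 kg.
Tool frame: the origin (TCP) lies between the finger pads; the fingertips stand 25 mm ahead of it and the grasp point (between the pads) lies 6 mm ahead of it (r.tcp_to_tips is the distance from the TCP to the fingertips, in mm); z points along the fingers, y is the line along which they close (so a half turn about z gives the same grasp; the last joint's range is limited). The gripper opens to 85 mm and grips with 20 to 120 N. Pads are 22 mm wide; open, the fingers measure 114 mm over their backs; the gripper's body (76 mm by 85 mm) begins 54 mm behind the grasp point. The pads swing forward as they close: fully open they stand 13 mm farther back than shut.
Start: joints at [66.44, 7.471, 85.268, -0, 87.261, -4.893], TCP at [192.019, 568.449, 228.692] pointing down, gripper open.
Joint ranges: [-169.43, 169.43], [-51.17, 129.36], [1.28, 143.12], [-76.62, 256.62], [0, 156.53], [-152.29, 152.29]. Speed limits (degrees/s): [136.94, 136.94, 159.86, 180, 180, 180].

## Interface

Orientations are given as [roll, pitch, yaw] about the fixed x, y, z axes, in that order (R = Rz(yaw) Ry(pitch) Rx(roll)).
In Python, from bench import r gives the robot as it stands.
- The arm moves only by the tool apply_moves, never from a script. Its arguments are lists of equal length, an entry for each row: "angular": the turn, a rotation vector about the world's x, y, z in units of 8 degrees (1.0 is 8 degrees), a list of three; "travel": the shift along the world's x, y, z in units of 40 mm (1.0 is 40 mm), a list of three; "jaw": the opening, from 0 (shut) to 1 (fully open). A call has 1 to 20 rows; each row shifts and turns the commanded pose from where the row before left it; what a row does not reach is not made up. A row lasts 1/8 s, in which the tool goes at most 62.5 mm and 10.7 degrees, less where a joint would pass 70% of its speed; a pose out of reach is approached as far as the arm can. A call is refused whole if a number of a shift passes 1 or a number of a turn 1, either way. A call with a gripper value outside its range is refused whole. The fingers move at their own pace and stop on an object; "force" is the grip in N (left out, the last holds). Time passes only in rows, so rows that do not move let the fingers close. It gives the time, the measured TCP pose, the force, the opening and the grip force at its end, in the units of the state.
- r.sense(): the state, without advancing time (a new reading comes with each control period).
- r.snapshot(name): name is "scene" or "top" or "wrist"; returns a dict with "color" (480x640x3 uint8, red, green, blue), "fx", "fy", "cx", "cy" (pixels), "distortion" ([k1, k2, p1, p2, k3] as OpenCV has them; the pictures are not rectified), "R" (3x3) and "t" (3): a world point X has camera coordinates R X + t; the wrist camera has in their place "mount" (4x4, takes a point from camera to tool coordinates, whose origin is the TCP and whose axes are the flange's). Camera axes: x right, y down, z forward; pixel columns grow to the right and rows downward; lengths in mm; the calibration is good to about 2 mm. A picture is of the moment at which its call begins: read the wrist's pose just before it. There is no depth.
- r.hand_in(): hands the job in; it is judged then, once.
The state is a dict: "time": time; "joint_pos": joint angles; "qd": joint speeds; "joint_efforts": joint torques, N m; "tool_pos": TCP position; "tcp_rot": TCP orientation; "ft_force": force on the tool from outside, world axes, zero at the start; "wrist_torque": the same for the moment, N m; "finger_gap": finger opening in mm; "grip_force": force on a finger pad.
Only numpy, scipy, OpenCV 4.12 (cv2) and the standard library are available. Lean on these libraries where they do the work, as an engineer would, in place of code of your own. Each camera call takes 0.05 s, during which the arm holds its last target. There are 200 camera calls.

## Task

Open the low till box on the worktop: one of the four look-alike square pads recessed in its flat top is the hidden catch, the other three are blind covers. Feel across the pads with the fingertips for the one that gives, press it down until the drawer springs out, then let go and leave the drawer out. Leave the salt shaker and the sauce cup beside the box where they stand.

Things in the scene. Friction and masses are not known exactly. Their poses are not given: they have to be found in the camera images.
- till_box: Grey fixed box, 180 (x) x 300 (y) x 80 (z) mm, flat top panel with four square pads in a row. Origin at the centre of its underside on the worktop; x points to the back of the box, y along the row of pads, z up. The front (-x) face is a sprung drawer without a handle, 280 mm wide.
- place_1 (a point): Centre of pad place 1 of 4 (y = -99 mm in the box's frame), level with the top panel, 80 mm above the worktop. The opening is a 52 mm square; the 50 mm square pad in it lies 2.5 mm below the panel. Which place holds the catch changes from start to start.
- place_2 (a point): Centre of pad place 2 of 4 (y = -33 mm in the box's frame), level with the top panel, 80 mm above the worktop. The opening is a 52 mm square; the 50 mm square pad in it lies 2.5 mm below the panel. Which place holds the catch changes from start to start.
- place_3 (a point): Centre of pad place 3 of 4 (y = 33 mm in the box's frame), level with the top panel, 80 mm above the worktop. The opening is a 52 mm square; the 50 mm square pad in it lies 2.5 mm below the panel. Which place holds the catch changes from start to start.
- place_4 (a point): Centre of pad place 4 of 4 (y = 99 mm in the box's frame), level with the top panel, 80 mm above the worktop. The opening is a 52 mm square; the 50 mm square pad in it lies 2.5 mm below the panel. Which place holds the catch changes from start to start.
- catch (a joint): Travel of the hidden catch pad: 0 at rest, grows as it is pressed down, 0.008 m fully down. It is sprung: about 2 N to start it, 4 N fully down; it comes back up when let go. The drawer is freed when it is pressed more than about 5.5 mm. The three blind covers look the same but do not move.
- drawer (a joint): How far the drawer has slid out of the front of the box, towards the box's -x: 0 shut and latched, 0.055 m fully out. A spring pushes it out within about half a second when the catch is pressed, and holds it out.
- shaker_mid (a point): Centre of the salt shaker, half-way up: upright, loose, 40 mm across and 81 mm tall, on the worktop beside one end of the box.
- cup_mid (a point): Centre of the small dark sauce cup, half-way up: loose, 51 mm across and 29 mm tall, on the worktop beside the other end of the box.

How it is judged (in metres and radians):
On the way:
1. the catch pad is pressed down by more than 4.5 mm (value of joint catch above 0.0045 m), for 0.05 s.
At the end, for the whole second after the job is handed in: The drawer stands at least 45 mm out, the catch pad is let go and back up (within 1.5 mm), and the salt shaker and the sauce cup are within 20 mm of where they stood (value of joint drawer above 0.045 m and value of joint catch below 0.0015 m and distance of each of shaker_mid, cup_mid from where it was at the start of the episode below 0.02 m); the robot touches nothing.
It fails at once if the salt shaker or the sauce cup is lifted or pushed more than 20 mm from where it stood (distance of any of shaker_mid, cup_mid from where it was at the start of the episode above 0.02 m).
It also fails if it takes over 51 s, if anything falls off the work surface, if the arm or the gripper's body presses on something with over 40 N, if the wrist force passes 120 N, or if a joint passes its speed limit or range.

## Working session

There is one attempt and no reset: what is moved stays moved. The work goes in short steps, Python scripts to look and compute and a tool call to move; the robot and the scene stay as the last step left them, time stands still between calls to the robot, and variables do not carry over. Pictures are saved under pics/ and viewed, at most 10 in all, crops included, and the job is handed in when it is done.

Besides the shell and the picture viewer there is one more tool, called after "Request:" as name(argument=value, ...), one argument or row to a line, values as JSON. apply_moves: Moves the arm, as the interface text tells. Its arguments: {"type":"object","properties":{"angular":{"type":"array"},"travel":{"type":"array"},"jaw":{"type":"array"},"force":{"type":"number"}},"required":["angular","travel","jaw"]}

```bash
mkdir -p pics; python3 - <<'E'
from bench import r
import cv2
print(r.sense())
for n in("scene","top"):
    s=r.snapshot(n); cv2.imwrite(f"pics/{n}0.png",s["color"][:,:,::-1]); print(n,{k:v for k,v in s.items() if k!="color"})
E
```

```text
{'time': 0.0, 'joint_pos': array([ 6.64406204e+01,  7.51274372e+00,  8.53312260e+01,  1.08970256e-03,
        8.72624343e+01, -4.89257109e+00]), 'qd': array([-0.00702692,  0.01018079,  0.05787659,  0.01315124,  0.07460846,
        0.02572587]), 'joint_efforts': array([ 5.29640347e-04, -5.69361520e+01, -5.00573087e+01, -1.69063082e-04,
        1.38973090e-02,  1.13716123e-05]), 'tool_pos': array([191.7770444 , 567.92374116, 227.65044091]), 'tcp_rot': array([-1.79894077e+02, -1.01593438e-02,  1.61333129e+02]), 'ft_force': array([ 0.21602325, -1.14851648, -0.26070939]), 'wrist_torque': array([-0.05308931, -0.0011556 ,  0.01584399]), 'grip_force': 0.0, 'finger_gap': 85.29599319334025}
scene {'fx': 598.3023836751345, 'fy': 598.3023836751345, 'cx': 319.0754092013492, 'cy': 229.74724005759626, 'distortion': array([0.02643225, 0.        , 0.        , 0.        , 0.        ]), 'R': array([[ 0.84807542, -0.52956087,  0.01825861],
       [-0.38273473, -0.63604038, -0.67004982],
       [ 0.36644538,  0.56126457, -0.74209155]]), 't': array([-423.07312855,  275.32867548, 1133.48397425])}
top {'fx': 461.3794241339526, 'fy': 461.3794241339526, 'cx': 324.1875069634977, 'cy': 239.50019639046369, 'distortion': array([0.03358369, 0.        , 0.        , 0.        , 0.        ]), 'R': array([[ 2.49058680e-02, -9.99689800e-01, -2.49324539e-05],
       [-9.88319034e-01, -2.46188304e-02, -1.50397471e-01],
       [ 1.50350204e-01,  3.77042079e-03, -9.88625612e-01]]), 't': array([ -4.46374214, 548.57461174, 904.32046632])}
```

View pics/top0.png

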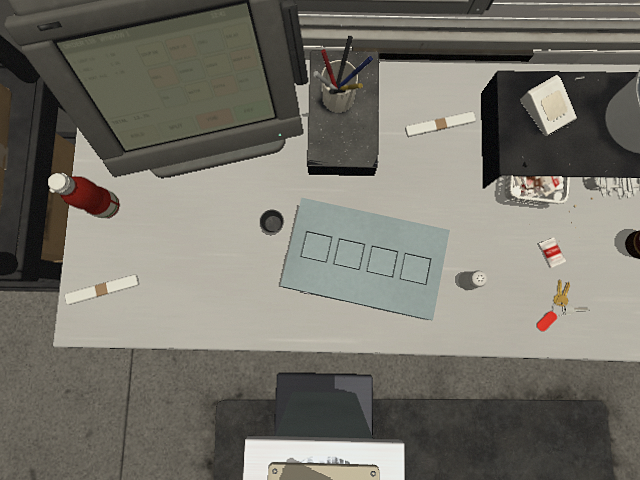

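View pics/scene0.png

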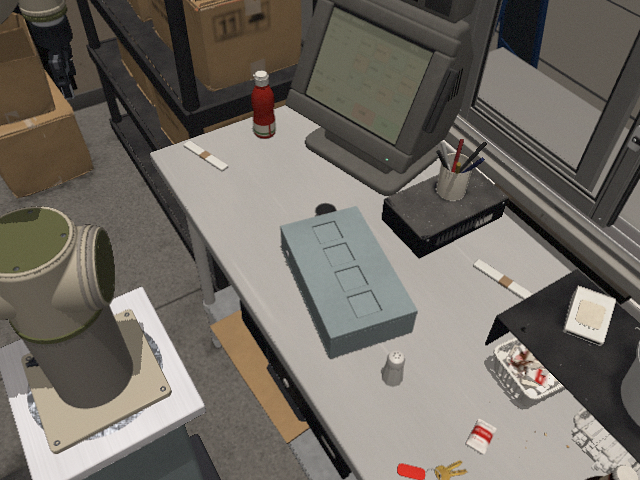

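The top view shows the box with pads at about (317,246), (349,254), (381,262) and (415,268). The cup is at (271,222) and the shaker at (472,280). The scene view agrees, and the box front faces the robot.

```bash
cat > h.py <<'E'
import numpy as np, cv2
def ray(s,px,z):
    K=np.array([[s["fx"],0,s["cx"]],[0,s["fy"],s["cy"]],[0,0,1]])
    u=cv2.undistortPoints(np.array(px,float).reshape(-1,1,2),K,s["distortion"]).reshape(-1,2)
    d=np.c_[u,np.ones(len(u))]@s["R"]; c=-s["R"].T@s["t"]
    return c+d*((z-c[2])/d[:,2])[:,None]
E
python3 - <<'E'
from bench import r; from h import *
s=r.snapshot("top")
hsv=cv2.cvtColor(s["color"],cv2.COLOR_RGB2HSV); print(hsv[215,340],hsv[215,200],hsv[300,360])
h=hsv[215,340].astype(int)
m=cv2.inRange(hsv,(int(h[0]-8),int(h[1]-20),int(h[2]-35)),(int(h[0]+8),int(h[1]+30),int(h[2]+40)))
m=cv2.morphologyEx(m,cv2.MORPH_CLOSE,np.ones((5,5)))
c=max(cv2.findContours(m,0,2)[0],key=cv2.contourArea)
b=cv2.boxPoints(cv2.minAreaRect(c)); print(b)
for B in (b,[[301,199],[448,229],[433,320],[280,287]]):
    w=ray(s,B,80); print(w.round(1),np.linalg.norm(w-np.roll(w,-1,0),axis=1),w.mean(0))
p=ray(s,[(317,246),(349,254),(381,262),(415,268)],78);print(p.round(1), p.mean(0))
print(ray(s,[(271,222)],15),ray(s,[(480,279)],81))
s2=r.snapshot("scene"); p=ray(s2,[(328,233),(340,254),(351,278),(365,305)],78);print(p.round(1), p.mean(0))
E
```

```text
[ 76  18 159] [ 21  23 180] [ 74  17 162]
[[280.2482  285.32034]
 [300.46494 196.02982]
 [452.37552 230.42465]
 [432.15878 319.71518]]
[[ 450.9   91.8   80. ]
 [ 629.1   58.5   80. ]
 [ 567.  -242.5   80. ]
 [ 392.9 -200.9   80. ]] [181.30390621 307.32741246 178.96987171 298.42825536] [509.96682939 -73.26840557  80.        ]
[[ 623.1   57.2   80. ]
 [ 569.6 -234.    80. ]
 [ 392.4 -202.5   80. ]
 [ 447.6   92.2   80. ]] [296.07047189 179.97395115 299.8157014  178.86742049] [508.1827781  -71.76516488  80.        ]
[[ 529.7   22.9   78. ]
 [ 515.4  -40.3   78. ]
 [ 501.3 -103.    78. ]
 [ 491.2 -169.3   78. ]] [509.39919359 -72.42957018  78.        ]
[[587.23883317 122.91554409  15.        ]] [[ 472.89398564 -293.55487148   81.        ]]
[[ 532.    19.6   78. ]
 [ 521.9  -42.5   78. ]
 [ 506.4 -106.3   78. ]
 [ 492.8 -174.7   78. ]] [513.26682997 -75.98841504  78.        ]
```

Request:
apply_moves(
  angular=[
    [0,0,0.25],
    [0,0,0.25],
    [0,0,0.25],
    [0,0,0.25],
    [0,0,0],
    [0,0,0],
    [0,0,0],
    [0,0,0],
    [0,0,0],
    [0,0,0],
    [0,0,0],
    [0,0,0],
    [0,0,0],
    [0,0,0],
    [0,0,0],
    [0,0,0],
    [0,0,0],
    [0,0,0],
    [0,0,0],
    [0,0,0],
  ],
  travel=[
    [0.525,-0.85,0],
    [0.525,-0.85,0],
    [0.525,-0.85,0],
    [0.525,-0.85,0],
    [0.525,-0.85,0],
    [0.525,-0.85,0],
    [0.525,-0.85,0],
    [0.525,-0.85,0],
    [0.525,-0.85,0],
    [0.525,-0.85,0],
    [0.525,-0.85,0],
    [0.525,-0.85,0],
    [0.525,-0.85,0],
    [0.525,-0.85,0],
    [0.525,-0.85,0],
    [0.525,-0.85,0],
    [0,0,-0.8],
    [0,0,-0.8],
    [0,0,-0.8],
    [0,0,0],
  ],
  jaw=[0,0,0,0,0,0,0,0,0,0,0,0,0,0,0,0,0,0,0,0],
)

```text
time: 2.7
tool_pos: [525.5, 24.5, 129.6]
tcp_rot: [-180.0, -0.4, 169.3]
ft_force: [-0.5, 0.5, 0.2]
finger_gap: 0.0
grip_force: 0.0
```

```bash
python3 - <<'E'
from bench import r
import cv2
q=r.sense(); print(q["tool_pos"],q["tcp_rot"],q["ft_force"],q["finger_gap"],r.tcp_to_tips)
for n in("wrist","top"):
    s=r.snapshot(n); cv2.imwrite(f"pics/{n}1.png",s["color"][:,:,::-1])
    if n=="wrist": print(s["mount"].round(3))
E
```

```text
[525.49343148  24.53505659 129.60755227] [-179.9515608    -0.35712486  169.32674164] [-0.54971407  0.4799197   0.18980594] 0.0210270207352447 25.0
[[ 1.00000e-03 -9.49000e-01 -3.17000e-01  8.31490e+01]
 [ 1.00000e+00  1.00000e-03  0.00000e+00  6.09000e-01]
 [-0.00000e+00 -3.17000e-01  9.49000e-01 -1.45746e+02]
 [ 0.00000e+00  0.00000e+00  0.00000e+00  1.00000e+00]]
```

View pics/wrist1.png

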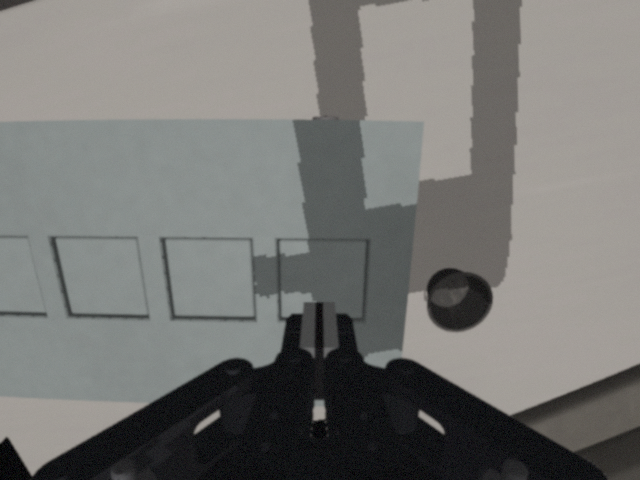

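The wrist view shows place 4 at columns 278–369 and rows 238–320, with the shut fingertips at (320,310). I'll cast the pad centres from this view.

```bash
python3 - <<'E'
from bench import r; from h import *
from scipy.spatial.transform import Rotation as Ro
q=r.sense(); s=r.snapshot("wrist"); M=s["mount"]
Rt=Ro.from_euler("xyz",q["tcp_rot"],degrees=True).as_matrix()
Rc=Rt@M[:3,:3]; c=Rt@M[:3,3]+q["tool_pos"]
s["R"]=Rc.T; s["t"]=-Rc.T@c
print(ray(s,[(278,239),(369,239),(366,320),(281,320),(323.5,279),(210,278),(100,278)],79).round(1))
E
```

```text
[[ 502.8    6.    79. ]
 [ 512.4   57.6   79. ]
 [ 564.4   48.3   79. ]
 [ 554.7   -3.8   79. ]
 [ 532.2   27.3   79. ]
 [ 519.1  -39.6   79. ]
 [ 506.8 -106.5   79. ]]
```

Request:
apply_moves(
  angular=[
    [0,0,0],
    [0,0,0],
    [0,0,0],
    [0,0,0],
    [0,0,0],
    [0,0,0],
  ],
  travel=[
    [0.1,0,-0.4],
    [0,0,-0.2],
    [0,0,-0.05],
    [0,0,-0.025],
    [0,0,0],
    [0,0,0],
  ],
  jaw=[0,0,0,0,0,0],
)

```text
time: 3.6
tool_pos: [532.2, 24.4, 106.0]
tcp_rot: [180.0, 0.0, 169.3]
ft_force: [0.2, -0.5, 0.2]
finger_gap: 0.3
grip_force: 0.0
```

Request:
apply_moves(
  angular=[
    [0,0,0],
    [0,0,0],
    [0,0,0],
  ],
  travel=[
    [0,0,-0.025],
    [0,0,0],
    [0,0,0],
  ],
  jaw=[0,0,0],
)

```text
time: 3.98
tool_pos: [532.0, 24.4, 104.7]
tcp_rot: [-180.0, 0.0, 169.3]
ft_force: [0.1, -0.4, 0.4]
finger_gap: -0.1
grip_force: 0.0
```

Request:
apply_moves(
  angular=[
    [0,0,0],
    [0,0,0],
    [0,0,0],
  ],
  travel=[
    [0,0,-0.025],
    [0,0,0],
    [0,0,0],
  ],
  jaw=[0,0,0],
)

```text
time: 4.35
tool_pos: [532.0, 24.4, 103.7]
tcp_rot: [-180.0, -0.0, 169.3]
ft_force: [-0.6, -0.1, 0.4]
finger_gap: 0.0
grip_force: 0.0
```

Request:
apply_moves(
  angular=[
    [0,0,0],
    [0,0,0],
    [0,0,0],
  ],
  travel=[
    [0,0,-0.025],
    [0,0,0],
    [0,0,0],
  ],
  jaw=[0,0,0],
)

```text
time: 4.72
tool_pos: [532.0, 24.5, 102.7]
tcp_rot: [180.0, -0.0, 169.3]
ft_force: [0.2, 1.7, 0.2]
finger_gap: -0.1
grip_force: 0.0
```

Contact is next. I'll press on in 1 mm steps.

Request:
apply_moves(
  angular=[
    [0,0,0],
    [0,0,0],
    [0,0,0],
  ],
  travel=[
    [0,0,-0.025],
    [0,0,0],
    [0,0,0],
  ],
  jaw=[0,0,0],
)

```text
time: 5.1
tool_pos: [532.0, 24.4, 101.7]
tcp_rot: [-180.0, 0.0, 169.3]
ft_force: [-0.5, -0.4, 0.2]
finger_gap: -0.1
grip_force: 0.0
```

Request:
apply_moves(
  angular=[
    [0,0,0],
    [0,0,0],
    [0,0,0],
  ],
  travel=[
    [0,0,-0.025],
    [0,0,0],
    [0,0,0],
  ],
  jaw=[0,0,0],
)

```text
time: 5.48
tool_pos: [532.0, 24.5, 100.7]
tcp_rot: [-180.0, -0.0, 169.3]
ft_force: [0.2, 0.3, -0.0]
finger_gap: 0.1
grip_force: 0.0
```

Request:
apply_moves(
  angular=[
    [0,0,0],
    [0,0,0],
    [0,0,0],
  ],
  travel=[
    [0,0,-0.025],
    [0,0,0],
    [0,0,0],
  ],
  jaw=[0,0,0],
)

```text
time: 5.85
tool_pos: [532.0, 24.4, 99.7]
tcp_rot: [-180.0, 0.0, 169.3]
ft_force: [0.7, -0.2, -0.1]
finger_gap: -0.2
grip_force: 0.0
```

Request:
apply_moves(
  angular=[
    [0,0,0],
    [0,0,0],
    [0,0,0],
  ],
  travel=[
    [0,0,-0.025],
    [0,0,0],
    [0,0,0],
  ],
  jaw=[0,0,0],
)

```text
time: 6.22
tool_pos: [532.0, 24.4, 98.7]
tcp_rot: [-180.0, -0.0, 169.3]
ft_force: [-0.3, 0.0, -0.7]
finger_gap: 0.0
grip_force: 0.0
```

Request:
apply_moves(
  angular=[
    [0,0,0],
    [0,0,0],
    [0,0,0],
  ],
  travel=[
    [0,0,-0.025],
    [0,0,0],
    [0,0,0],
  ],
  jaw=[0,0,0],
)

```text
time: 6.6
tool_pos: [532.0, 24.5, 97.7]
tcp_rot: [180.0, -0.0, 169.3]
ft_force: [-0.4, 0.7, 0.7]
finger_gap: -0.1
grip_force: 0.0
```

Request:
apply_moves(
  angular=[
    [0,0,0],
    [0,0,0],
    [0,0,0],
  ],
  travel=[
    [0,0,-0.025],
    [0,0,0],
    [0,0,0],
  ],
  jaw=[0,0,0],
)

```text
time: 6.98
tool_pos: [532.0, 24.5, 96.7]
tcp_rot: [-180.0, -0.0, 169.3]
ft_force: [-0.0, -0.5, 0.9]
finger_gap: 0.2
grip_force: 0.0
```

```bash
python3 - <<'E'
from bench import r
import cv2
s=r.snapshot("wrist"); cv2.imwrite("pics/wrist2.png",s["color"][:,:,::-1]); print(r.sense()["ft_force"])
s=r.snapshot("scene"); cv2.imwrite("pics/scene2.png",cv2.resize(s["color"][150:390,230:550,::-1],None,fx=2.4,fy=2.4))
E
```

```text
[ 0.21468281  0.59392556 -0.06159907]
```

View pics/wrist2.png

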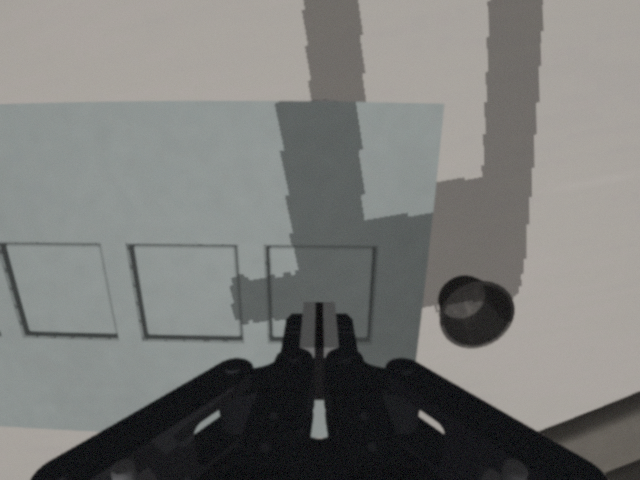

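The wrist view shows the fingertips over pad 4, at columns 300–338 and rows 303–346. I can't tell from it whether they touch, so I'll check the scene view.

View pics/scene2.png

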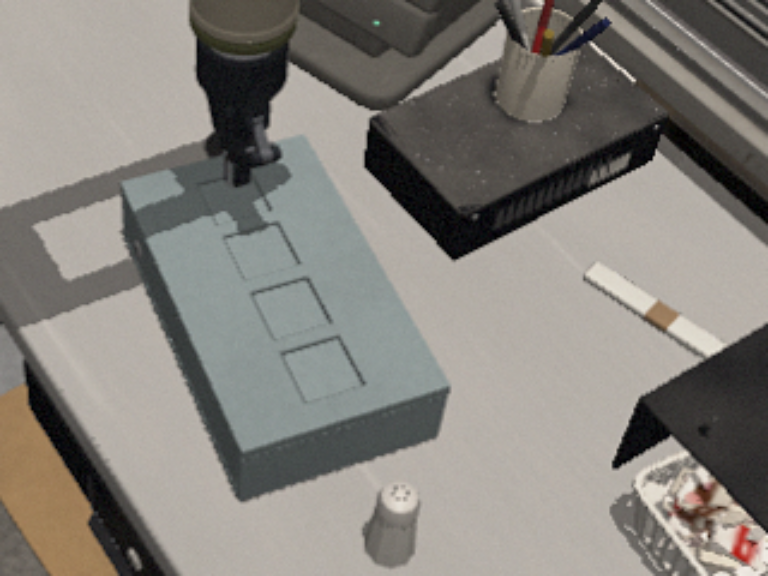

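The fingertip in the crop is at about (241,184), visibly clear of the pad, and its shadow is separate. The drawer is shut, so I'll continue down.

Request:
apply_moves(
  angular=[
    [0,0,0],
    [0,0,0],
    [0,0,0],
  ],
  travel=[
    [0,0,-0.025],
    [0,0,-0.025],
    [0,0,0],
  ],
  jaw=[0,0,0],
)

```text
time: 7.45
tool_pos: [531.9, 24.4, 94.5]
tcp_rot: [-180.0, -0.0, 169.3]
ft_force: [-0.3, -0.3, 0.2]
finger_gap: 0.2
grip_force: 0.0
```

Request:
apply_moves(
  angular=[
    [0,0,0],
    [0,0,0],
    [0,0,0],
  ],
  travel=[
    [0,0,-0.025],
    [0,0,0],
    [0,0,0],
  ],
  jaw=[0,0,0],
)

```text
time: 7.82
tool_pos: [532.0, 24.5, 93.7]
tcp_rot: [180.0, -0.0, 169.3]
ft_force: [0.3, -0.8, -0.1]
finger_gap: -0.2
grip_force: 0.0
```

Request:
apply_moves(
  angular=[
    [0,0,0],
    [0,0,0],
    [0,0,0],
  ],
  travel=[
    [0,0,-0.025],
    [0,0,0],
    [0,0,0],
  ],
  jaw=[0,0,0],
)

```text
time: 8.2
tool_pos: [532.0, 24.5, 92.7]
tcp_rot: [180.0, 0.0, 169.3]
ft_force: [-0.4, -0.1, -0.7]
finger_gap: -0.1
grip_force: 0.0
```

Request:
apply_moves(
  angular=[
    [0,0,0],
    [0,0,0],
    [0,0,0],
  ],
  travel=[
    [0,0,-0.025],
    [0,0,0],
    [0,0,0],
  ],
  jaw=[0,0,0],
)

```text
time: 8.57
tool_pos: [532.0, 24.4, 91.7]
tcp_rot: [-180.0, -0.0, 169.3]
ft_force: [0.5, -0.6, 0.3]
finger_gap: 0.0
grip_force: 0.0
```

```bash
python3 - <<'E'
from bench import r; from h import *
s=r.snapshot("scene"); q=r.sense(); print(q["tool_pos"],q["ft_force"])
K=np.array([[s["fx"],0,s["cx"]],[0,s["fy"],s["cy"]],[0,0,1]])
P=[(q["tool_pos"][0],q["tool_pos"][1],z) for z in (91.7,85,80,75,70,66.7)]
print(cv2.projectPoints(np.array(P),cv2.Rodrigues(s["R"])[0],s["t"],K,s["distortion"])[0][:,0].round(1))
cv2.imwrite("pics/scene3.png",cv2.resize(s["color"][190:270,270:380,::-1],None,fx=7,fy=7,interpolation=cv2.INTER_CUBIC))
E
```

```text
[532.02860001  24.46056387  91.7063215 ] [ 0.69414789 -0.34239066 -0.7381171 ]
[[327.  227.3]
 [326.9 229.4]
 [326.8 230.9]
 [326.8 232.5]
 [326.7 234. ]
 [326.7 235. ]]
```

View pics/scene3.png

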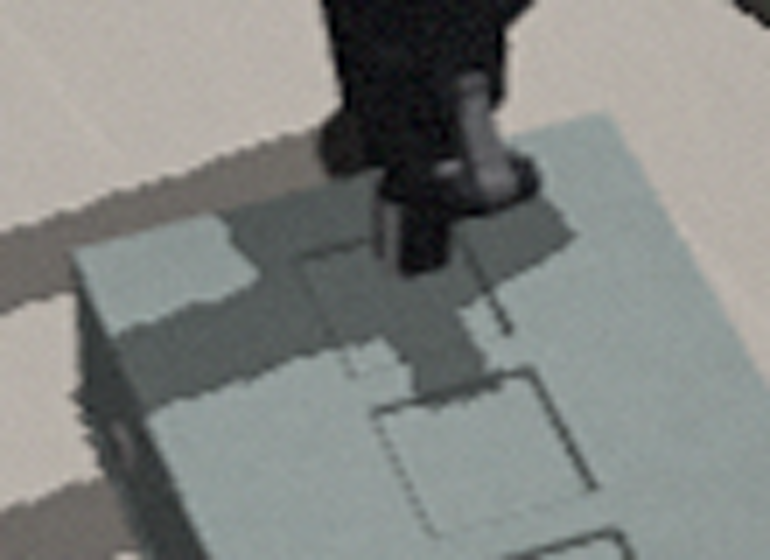

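In this crop the fingertip is at (415,275), full-frame (329,229). By projection that puts the true tips near z ≈ 85, about 7 mm above the pad, so the nominal tip offset is too long. I'll keep feeling down.

Request:
apply_moves(
  angular=[
    [0,0,0],
    [0,0,0],
    [0,0,0],
    [0,0,0],
  ],
  travel=[
    [0,0,-0.05],
    [0,0,-0.025],
    [0,0,0],
    [0,0,0],
  ],
  jaw=[0,0,0,0],
)

```text
time: 9.12
tool_pos: [532.0, 24.4, 88.7]
tcp_rot: [-180.0, -0.0, 169.3]
ft_force: [0.1, -0.5, 0.4]
finger_gap: -0.3
grip_force: 0.0
```

Request:
apply_moves(
  angular=[
    [0,0,0],
    [0,0,0],
    [0,0,0],
  ],
  travel=[
    [0,0,-0.025],
    [0,0,0],
    [0,0,0],
  ],
  jaw=[0,0,0],
)

```text
time: 9.5
tool_pos: [532.0, 24.4, 87.6]
tcp_rot: [-180.0, -0.0, 169.3]
ft_force: [0.5, 0.6, 0.2]
finger_gap: -0.1
grip_force: 0.0
```

Request:
apply_moves(
  angular=[
    [0,0,0],
    [0,0,0],
    [0,0,0],
  ],
  travel=[
    [0,0,-0.025],
    [0,0,0],
    [0,0,0],
  ],
  jaw=[0,0,0],
)

```text
time: 9.88
tool_pos: [532.0, 24.4, 86.7]
tcp_rot: [-180.0, -0.0, 169.3]
ft_force: [-0.1, 0.1, 0.1]
finger_gap: 0.1
grip_force: 0.0
```

Request:
apply_moves(
  angular=[
    [0,0,0],
    [0,0,0],
    [0,0,0],
  ],
  travel=[
    [0,0,-0.025],
    [0,0,0],
    [0,0,0],
  ],
  jaw=[0,0,0],
)

```text
time: 10.25
tool_pos: [532.0, 24.5, 85.7]
tcp_rot: [-180.0, -0.0, 169.3]
ft_force: [-0.3, -1.0, 0.4]
finger_gap: 0.0
grip_force: 0.0
```

Request:
apply_moves(
  angular=[
    [0,0,0],
    [0,0,0],
    [0,0,0],
  ],
  travel=[
    [0,0,-0.025],
    [0,0,0],
    [0,0,0],
  ],
  jaw=[0,0,0],
)

```text
time: 10.62
tool_pos: [532.0, 24.4, 84.7]
tcp_rot: [-180.0, -0.0, 169.3]
ft_force: [0.1, 1.5, 0.3]
finger_gap: 0.1
grip_force: 0.0
```

Request:
apply_moves(
  angular=[
    [0,0,0],
    [0,0,0],
    [0,0,0],
  ],
  travel=[
    [0,0,-0.025],
    [0,0,0],
    [0,0,0],
  ],
  jaw=[0,0,0],
)

```text
time: 11.0
tool_pos: [532.0, 24.5, 83.7]
tcp_rot: [180.0, -0.0, 169.3]
ft_force: [0.8, -0.6, -0.7]
finger_gap: -0.2
grip_force: 0.0
```

Request:
apply_moves(
  angular=[
    [0,0,0],
    [0,0,0],
    [0,0,0],
  ],
  travel=[
    [0,0,-0.025],
    [0,0,0],
    [0,0,0],
  ],
  jaw=[0,0,0],
)

```text
time: 11.38
tool_pos: [532.0, 24.5, 82.7]
tcp_rot: [-180.0, -0.0, 169.3]
ft_force: [0.1, 0.5, -0.4]
finger_gap: 0.5
grip_force: 0.0
```

Request:
apply_moves(
  angular=[
    [0,0,0],
    [0,0,0],
    [0,0,0],
  ],
  travel=[
    [0,0,-0.025],
    [0,0,0],
    [0,0,0],
  ],
  jaw=[0,0,0],
)

```text
time: 11.75
tool_pos: [532.0, 24.5, 81.7]
tcp_rot: [-180.0, -0.0, 169.3]
ft_force: [0.5, 0.2, 0.5]
finger_gap: -0.1
grip_force: 0.0
```

```bash
python3 - <<'E'
from bench import r; from h import *
s=r.snapshot("scene"); q=r.sense(); print(q["tool_pos"],q["ft_force"],q["joint_efforts"].round(2))
cv2.imwrite("pics/scene4.png",cv2.resize(s["color"][190:270,270:380,::-1],None,fx=7,fy=7,interpolation=cv2.INTER_CUBIC))
E
```

```text
[532.05000454  24.44173008  81.71570708] [ 0.06600668  0.07563941 -0.50125779] [  0.   -49.62 -45.86  -0.     0.    -0.  ]
```

View pics/scene4.png

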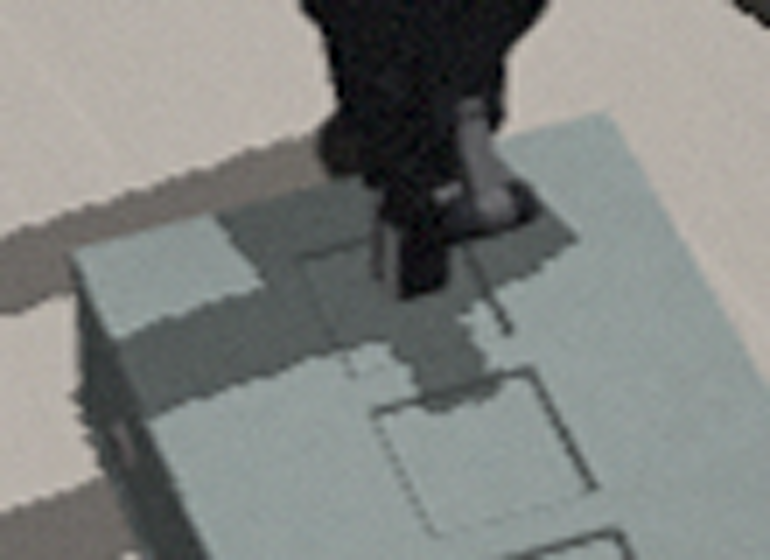

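The fingertip is now at (415,298), about 12 crop pixels (roughly 5 mm) short of the pad centre at (410,310). Still shut, no contact, so I'll go on.

Request:
apply_moves(
  angular=[
    [0,0,0],
    [0,0,0],
  ],
  travel=[
    [0,0,-0.05],
    [0,0,0],
  ],
  jaw=[0,0],
)

```text
time: 12.05
tool_pos: [531.8, 24.5, 79.4]
tcp_rot: [-180.0, -0.0, 169.3]
ft_force: [0.5, 0.2, 0.6]
finger_gap: 0.2
grip_force: 0.0
```

Request:
apply_moves(
  angular=[
    [0,0,0],
    [0,0,0],
  ],
  travel=[
    [0,0,-0.025],
    [0,0,0],
  ],
  jaw=[0,0],
)

```text
time: 12.3
tool_pos: [531.9, 24.5, 78.6]
tcp_rot: [-180.0, -0.0, 169.3]
ft_force: [0.7, -0.6, -0.0]
finger_gap: -0.0
grip_force: 0.0
```

Request:
apply_moves(
  angular=[
    [0,0,0],
    [0,0,0],
  ],
  travel=[
    [0,0,-0.025],
    [0,0,0],
  ],
  jaw=[0,0],
)

```text
time: 12.55
tool_pos: [532.0, 24.4, 77.6]
tcp_rot: [180.0, -0.0, 169.3]
ft_force: [0.1, 1.2, 0.0]
finger_gap: 0.0
grip_force: 0.0
```

Request:
apply_moves(
  angular=[
    [0,0,0],
    [0,0,0],
  ],
  travel=[
    [0,0,-0.025],
    [0,0,0],
  ],
  jaw=[0,0],
)

```text
time: 12.8
tool_pos: [531.9, 24.5, 76.6]
tcp_rot: [-180.0, -0.0, 169.3]
ft_force: [0.3, 0.3, -0.3]
finger_gap: -0.0
grip_force: 0.0
```

Request:
apply_moves(
  angular=[
    [0,0,0],
    [0,0,0],
  ],
  travel=[
    [0,0,-0.025],
    [0,0,0],
  ],
  jaw=[0,0],
)

```text
time: 13.05
tool_pos: [531.9, 24.5, 75.6]
tcp_rot: [-180.0, -0.0, 169.3]
ft_force: [0.3, 0.8, -0.1]
finger_gap: -0.1
grip_force: 0.0
```

Request:
apply_moves(
  angular=[
    [0,0,0],
    [0,0,0],
  ],
  travel=[
    [0,0,-0.025],
    [0,0,0],
  ],
  jaw=[0,0],
)

```text
time: 13.3
tool_pos: [532.1, 24.4, 74.9]
tcp_rot: [180.0, 0.0, 169.3]
ft_force: [-0.3, 0.3, 1.0]
finger_gap: 0.2
grip_force: 0.8
```

Request:
apply_moves(
  angular=[
    [0,0,0],
    [0,0,0],
  ],
  travel=[
    [0,0,-0.025],
    [0,0,0],
  ],
  jaw=[0,0],
)

```text
time: 13.55
tool_pos: [532.2, 24.5, 73.9]
tcp_rot: [180.0, 0.0, 169.3]
ft_force: [-0.5, 0.1, 3.7]
finger_gap: 0.1
grip_force: 2.0
```

Request:
apply_moves(
  angular=[
    [0,0,0],
    [0,0,0],
  ],
  travel=[
    [0,0,-0.025],
    [0,0,0],
  ],
  jaw=[0,0],
)

```text
time: 13.8
tool_pos: [532.2, 24.4, 72.8]
tcp_rot: [180.0, 0.0, 169.3]
ft_force: [-0.8, 0.1, 4.9]
finger_gap: 0.0
grip_force: 2.0
```

```bash
python3 - <<'E'
from bench import r; from h import *
s=r.snapshot("scene"); w=r.snapshot("wrist"); q=r.sense(); print(q["tool_pos"],q["ft_force"])
a=cv2.resize(s["color"][190:270,270:380,::-1],(770,560),interpolation=cv2.INTER_CUBIC)
b=w["color"][:,:,::-1]
cv2.imwrite("pics/both5.png",cv2.resize(np.hstack([a,cv2.resize(b,(770,560))]),(800,291)))
E
```

```text
[532.16439406  24.4542791   72.77624613] [0.20235179 0.44521872 4.04190974]
```

View pics/both5.png

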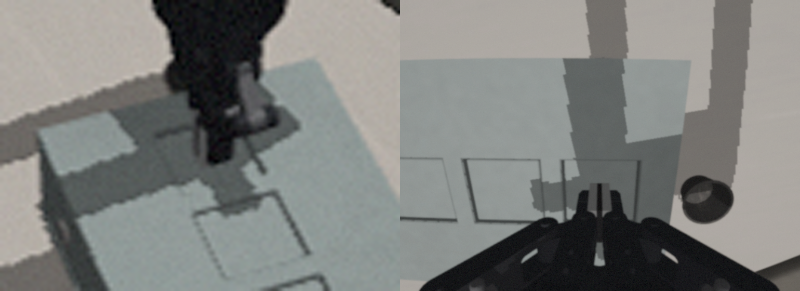

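Contact began at TCP z ≈ 75 and the force is about 4 N while the tool keeps moving. The pictures show the fingertips on pad 4, with the drawer still shut. I'll press further.

Request:
apply_moves(
  angular=[
    [0,0,0],
    [0,0,0],
  ],
  travel=[
    [0,0,-0.025],
    [0,0,0],
  ],
  jaw=[0,0],
)

```text
time: 14.15
tool_pos: [532.1, 24.5, 71.7]
tcp_rot: [180.0, 0.0, 169.3]
ft_force: [-0.3, 0.7, 4.0]
finger_gap: 0.0
grip_force: 2.0
```

Request:
apply_moves(
  angular=[
    [0,0,0],
    [0,0,0],
  ],
  travel=[
    [0,0,-0.025],
    [0,0,0],
  ],
  jaw=[0,0],
)

```text
time: 14.4
tool_pos: [532.1, 24.4, 70.7]
tcp_rot: [180.0, 0.0, 169.3]
ft_force: [0.1, 0.4, 4.0]
finger_gap: -0.3
grip_force: 2.0
```

Request:
apply_moves(
  angular=[
    [0,0,0],
    [0,0,0],
  ],
  travel=[
    [0,0,-0.025],
    [0,0,0],
  ],
  jaw=[0,0],
)

```text
time: 14.65
tool_pos: [532.2, 24.4, 69.6]
tcp_rot: [180.0, 0.0, 169.3]
ft_force: [1.5, -0.4, 3.5]
finger_gap: -0.1
grip_force: 1.5
```

Request:
apply_moves(
  angular=[
    [0,0,0],
    [0,0,0],
  ],
  travel=[
    [0,0,-0.025],
    [0,0,0],
  ],
  jaw=[0,0],
)

```text
time: 14.9
tool_pos: [532.2, 24.4, 68.7]
tcp_rot: [180.0, 0.0, 169.3]
ft_force: [1.4, -1.0, 3.3]
finger_gap: 0.4
grip_force: 1.6
```

Request:
apply_moves(
  angular=[
    [0,0,0],
    [0,0,0],
    [0,0,0],
    [0,0,0],
  ],
  travel=[
    [0,0,-0.025],
    [0,0,0],
    [0,0,0],
    [0,0,0],
  ],
  jaw=[0,0,0,0],
)

```text
time: 15.4
tool_pos: [532.1, 24.4, 67.8]
tcp_rot: [180.0, 0.0, 169.3]
ft_force: [2.3, -0.3, 3.3]
finger_gap: -0.1
grip_force: 1.7
```

```bash
python3 - <<'E'
from bench import r; from h import *
s=r.snapshot("scene"); q=r.sense(); print(q["tool_pos"],q["ft_force"])
o=cv2.imread("pics/scene0.png")[:,:,::-1]
d=np.abs(s["color"].astype(int)-o).sum(2)[300:360,270:340]; print(d.mean(),(d>60).sum())
cv2.imwrite("pics/scene6.png",s["color"][:,:,::-1])
E
```

```text
[532.1714171   24.41980715  67.82499713] [ 1.65838787 -0.84148168  2.83671195]
157.71785714285716 2023
```

View pics/scene6.png

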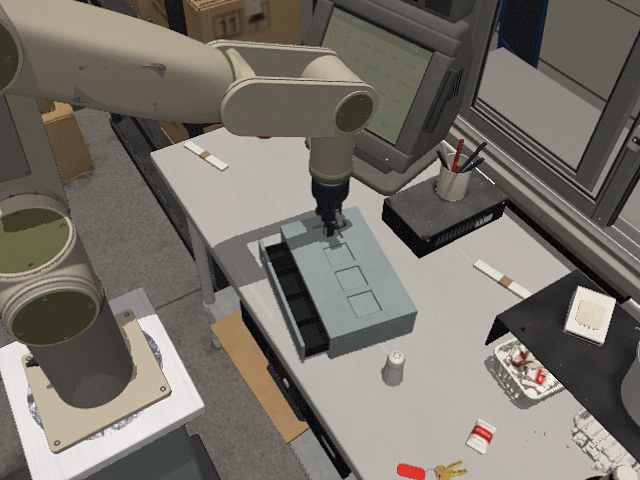

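The drawer has sprung out, with its front edge running from (262,245) to (305,355). The shaker is undisturbed at (393,367). I'll let go straight up.

Request:
apply_moves(
  angular=[
    [0,0,0],
    [0,0,0],
    [0,0,0],
    [0,0,0],
    [0,0,0],
    [0,0,0],
    [0,0,0],
    [0,0,0],
  ],
  travel=[
    [0,0,0.1],
    [0,0,0.2],
    [0,0,0.5],
    [0,0,0.8],
    [0,0,0.8],
    [0,0,0],
    [0,0,0],
    [0,0,0],
  ],
  jaw=[0,0,0,0,0,0,0,0],
)

```text
time: 16.45
tool_pos: [530.9, 24.5, 162.1]
tcp_rot: [-180.0, -0.2, 169.3]
ft_force: [-0.9, 0.5, -0.0]
finger_gap: -0.2
grip_force: 0.0
```

```bash
python3 - <<'E'
from bench import r; from h import *
q=r.sense(); print(q["tool_pos"],q["ft_force"])
s=r.snapshot("scene"); 
for n,a in (("scene0",(340,390,375,415)),("scene6",(340,360,260,310))):
    o=cv2.imread(f"pics/{n}.png")[:,:,::-1].astype(int); y0,y1,x0,x1=a
    print(n,np.abs(s["color"].astype(int)-o).sum(2)[y0:y1,x0:x1].mean())
t=r.snapshot("top")["color"].astype(int); o=cv2.imread("pics/top0.png")[:,:,::-1].astype(int)
print("cup",[(c[210:236,258:285].sum(2)<200).sum() for c in(t,o)])
for c in (t,o): print(np.argwhere(c[210:236,258:285].sum(2)<200).mean(0))
cv2.imwrite("pics/top7.png",t[:,:,::-1].astype(np.uint8))
E
```

```text
[530.88026001  24.50794634 162.12719852] [-0.86744648  0.46073963 -0.00836086]
scene0 22.698
scene6 10.047
cup [np.int64(130), np.int64(227)]
[19.01538462 15.32307692]
[ 8.97797357 12.14977974]
```

View pics/top7.png

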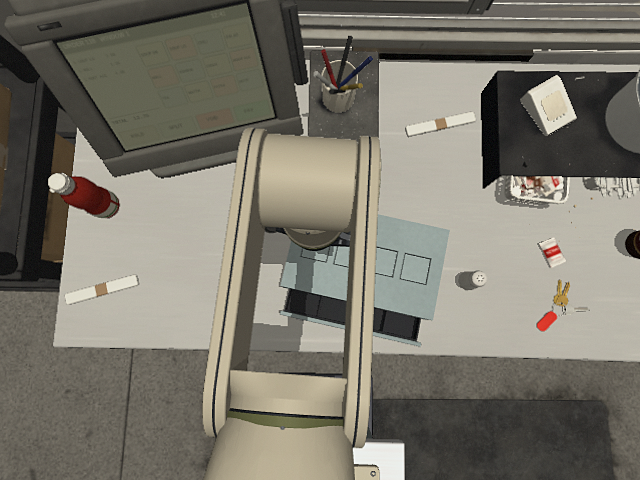

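The top view shows the drawer out along its front edge, (280,310) to (418,343), and the shaker still at (472,280). The cup is hidden under the arm here, but it stood well clear in the wrist views and nothing went near it. The arm is free, so I'll hand in.

```bash
python3 -c "
from bench import r
print(r.hand_in())"
```

```text
the job is handed in; nothing more can be done
None
```

The catch was under pad 4 (cup end): pressing it sprang the drawer out, the arm is lifted clear, the shaker hasn't moved, the cup was hidden from the final camera view but never approached, and the job is handed in (no verdict was returned).

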